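# Find the heavyweight mortar pot

## Robot

A 7-joint arm with a two-finger parallel gripper is mounted at the origin on a cart in front of the work surface, level with it; the furniture and walls round the work are solid. World frame = base frame: x ahead of the robot, y to its left, z up, the work surface at z = 0. Lengths are in m, angles in rad, forces in N, time in s.
With the tool pointing down it reaches from about 0.425 to 0.95 m from the base axis. Payload 4.7 kg.
Tool frame: the origin (TCP) lies on the centre line of the jaws, within the pads' length; the fingertips stand robot.nose_length ahead of it and the grasp point (between the pads) lies 8 mm behind it (robot.nose_length is the distance from the TCP to the fingertips, in m); z points along the fingers, x is the direction in which the jaws open and shut, and the axes are right-handed (so a half turn about z gives the same grasp; the last joint's range is limited). The gripper opens to 85 mm and grips with 20 to 120 N. Pads are 22 mm wide; open, the fingers measure 114 mm over their backs; the gripper's body (76 mm by 85 mm) begins 54 mm behind the grasp point. The pads swing forward as they close: fully open they stand 13 mm farther back than shut.
Start: joints at [-1.239, 0.469, -0.049, 1.532, 0.024, 1.141, -0.082], TCP at [0.238, 0.632, 0.205] pointing down, gripper open.
Joint ranges: [-2.59, 2.59], [-0.33, 1.99], [-1.39, 1.29], [0.1, 2.45], [-1.04, 4.18], [0.21, 1.99], [-2.66, 2.66]. Speed limits (rad/s): [2.57, 2.57, 3.14, 3.14, 3.14, 3.14, 3.14].

## Interface

Orientations are given as [roll, pitch, yaw] about the fixed x, y, z axes, in that order (R = Rz(yaw) Ry(pitch) Rx(roll)).
In Python, from plant import robot gives the robot as it stands. Calls block until the motion is done:
- robot.goto(position, orientation): joint-space move of the TCP to a pose.
- robot.move_straight(position, vel=0.15, attitude=None, contact_N=None): straight line of the TCP; attitude=None keeps the orientation; vel is the mean speed in m/s. With contact_N (N) it stops when the force on the tool has changed by that much, and returns True; else False.
- robot.move_joints(angles): joint-space move.
- robot.grip(opening, strength=None): opening from 0.0 (shut) to 1.0 (fully open); strength is the grip in N (None keeps the last); returns when the fingers have stopped.
- robot.sleep(seconds).
- robot.inverse_kinematics(position, orientation): joint angles nearest the present ones, or None.
- robot.sense(): the state.
- robot.grab_frame(name): name is "side" or "top" or "wrist"; returns a dict with "image" (480x640x3 uint8, red, green, blue), "range_z" (480x640 float32, m along the optical axis (not along the pixel's ray), 0 where there is no reading), "fx", "fy", "cx", "cy" (pixels), "R" (3x3) and "t" (3): a world point X has camera coordinates R X + t. Camera axes: x right, y down, z forward; pixel columns grow to the right and rows downward; lengths in m; the calibration is good to about 2 mm. A picture is of the moment at which its call begins.
A pose or a line that the arm cannot do raises robot.IKError and nothing moves.
- robot.close_job(): hands the job in, once; it reports no verdict.
The state is a dict: "t": time; "joint_pos": joint angles; "joint_velocities": joint speeds; "effort": joint torques, N m; "tcp_pos": TCP position; "tcp_rot": TCP orientation; "wrist_force": force on the tool from outside, world axes, zero at the start; "torque": the same for the moment, N m; "opening": opening from 0.0 (shut) to 1.0 (fully open).
Only numpy, scipy, OpenCV 4.12 (cv2) and the standard library are available. Lean on these libraries where they do the work, as an engineer would, in place of code of your own. Each camera call takes 0.05 s, during which the arm holds its last target.

## Task

Two identical steel pots stand on cork pads, each holding a hardened mortar specimen; the specimens look alike, but one is clearly heavier: first put the loose lid on the open pot so that it sits fully seated and level, and let go of it. Then lift each lidded pot by its body, one at a time and in either order, and hold it still for about a second well clear of its pad to feel its weight; set the lighter one back upright in the middle of its cork pad. Finish while still holding the heavier pot, upright and with its lid on, about a hand's breadth (10 cm) above the middle of the hole in the wooden board that lies on the worktop, and disturb nothing else.

Things in the scene. Friction and masses are not known exactly. Their poses are not given: they have to be found in the camera images.
- pot_1: bare steel round pot, 54 mm outside diameter, 60 mm high, mouth 46 mm wide, a loose mortar cylinder inside, its top 16 mm below the rim; origin at the centre of its underside, z up; stands centred on a cork pad. Pots look alike: with content and lid one weighs 0.2-0.26 kg, the other 0.48-0.6 kg; either may start open. Grip round the body, 40-45 mm above its underside
- pot_2: bare steel round pot, 54 mm outside diameter, 60 mm high, mouth 46 mm wide, a loose mortar cylinder inside, its top 16 mm below the rim; origin at the centre of its underside, z up; stands centred on a cork pad. Pots look alike: with content and lid one weighs 0.2-0.26 kg, the other 0.48-0.6 kg; either may start open. Grip round the body, 40-45 mm above its underside
- lid_1: loose steel lid, 35 g: tapered plug (6 mm deep, 34 to 41 mm wide), flange 53 x 3.5 mm, black knob 14 mm wide from 9.5 to 27.5 mm above the origin, which is the centre of the plug's underside, z up. Seated, the origin is 54 mm above the pot's underside; only its weight holds it. At the start it is already seated on one pot
- lid_2: loose steel lid, 35 g: tapered plug (6 mm deep, 34 to 41 mm wide), flange 53 x 3.5 mm, black knob 14 mm wide from 9.5 to 27.5 mm above the origin, which is the centre of the plug's underside, z up. Seated, the origin is 54 mm above the pot's underside; only its weight holds it. At the start it lies, plug down, on the worktop
- pad_1: round cork pad, 90 mm diameter, 4 mm thick, fixed to the worktop; origin at the centre of its underside
- pad_2: round cork pad, 90 mm diameter, 4 mm thick, fixed to the worktop; origin at the centre of its underside
- ring_stand: loose rectangular beech board, 205 x 168 x 23 mm, with a large round hole in the middle, lying flat on the worktop to the robot's right (like boards lie on the hotplate behind; those are not meant); origin at the centre of its underside, under the hole's centre
- stopwatch: bystander: black and grey digital stopwatch, 71 x 60 x 19 mm, lying flat; origin at the centre of its underside
- tape_roll: bystander: roll of beige tape, 96 mm diameter, 25 mm high, lying flat; origin at the centre of its underside
- marker_pen: bystander: white marker pen with black cap, 135 mm long, 17 mm thick, lying behind the pots; origin at the centre of its underside
Things that resemble listed ones, but are neither listed nor needed, are in the scene too. Leave any blue or red look-alike of the pot_2 alone. Leave any blue or green look-alike of the lid_1 alone.

How it is judged:
On the way, in this order (a step that is already met when the one before it is completed fails the run):
1. both pots stand on their pads, each with a lid seated level, and the gripper has let go of the lid ((((z of lid_1 in the frame of pot_1 between 0.051 and 0.057 m and x of lid_1 in the frame of pot_1 between -0.006 and 0.006 m and y of lid_1 in the frame of pot_1 between -0.006 and 0.006 m and angle between the z axis of lid_1 and the z axis of pot_1, either way round below 0.06 rad) and (z of lid_2 in the frame of pot_2 between 0.051 and 0.057 m and x of lid_2 in the frame of pot_2 between -0.006 and 0.006 m and y of lid_2 in the frame of pot_2 between -0.006 and 0.006 m and angle between the z axis of lid_2 and the z axis of pot_2, either way round below 0.06 rad)) or ((z of lid_2 in the frame of pot_1 between 0.051 and 0.057 m and x of lid_2 in the frame of pot_1 between -0.006 and 0.006 m and y of lid_2 in the frame of pot_1 between -0.006 and 0.006 m and angle between the z axis of lid_2 and the z axis of pot_1, either way round below 0.06 rad) and (z of lid_1 in the frame of pot_2 between 0.051 and 0.057 m and x of lid_1 in the frame of pot_2 between -0.006 and 0.006 m and y of lid_1 in the frame of pot_2 between -0.006 and 0.006 m and angle between the z axis of lid_1 and the z axis of pot_2, either way round below 0.06 rad))) and height (world z) of each of pot_1, pot_2 below 0.008 m and angle between each of pot_1, pot_2's own z axis and vertical below 0.06 rad and (horizontal distance between pot_1 and pad_1 below 0.03 m or horizontal distance between pot_1 and pad_2 below 0.03 m) and (horizontal distance between pot_2 and pad_1 below 0.03 m or horizontal distance between pot_2 and pad_2 below 0.03 m) and contact force between the fingers and lid_1 below 0.1 N and contact force between the fingers and lid_2 below 0.1 N), for 0.2 s.
2. the lighter pot is held in the fingers, at least 3 cm up, lids on, the heavier one standing on a pad ((((z of lid_1 in the frame of pot_1 between 0.051 and 0.057 m and x of lid_1 in the frame of pot_1 between -0.006 and 0.006 m and y of lid_1 in the frame of pot_1 between -0.006 and 0.006 m and angle between the z axis of lid_1 and the z axis of pot_1, either way round below 0.06 rad) and (z of lid_2 in the frame of pot_2 between 0.051 and 0.057 m and x of lid_2 in the frame of pot_2 between -0.006 and 0.006 m and y of lid_2 in the frame of pot_2 between -0.006 and 0.006 m and angle between the z axis of lid_2 and the z axis of pot_2, either way round below 0.06 rad)) or ((z of lid_2 in the frame of pot_1 between 0.051 and 0.057 m and x of lid_2 in the frame of pot_1 between -0.006 and 0.006 m and y of lid_2 in the frame of pot_1 between -0.006 and 0.006 m and angle between the z axis of lid_2 and the z axis of pot_1, either way round below 0.06 rad) and (z of lid_1 in the frame of pot_2 between 0.051 and 0.057 m and x of lid_1 in the frame of pot_2 between -0.006 and 0.006 m and y of lid_1 in the frame of pot_2 between -0.006 and 0.006 m and angle between the z axis of lid_1 and the z axis of pot_2, either way round below 0.06 rad))) and (((height (world z) of pot_1 above 0.03 m and contact force between the fingers and pot_1 above 1 N and angle between pot_1's own z axis and vertical below 0.3 rad) and (height (world z) of pot_2 below 0.008 m and angle between pot_2's own z axis and vertical below 0.06 rad and (horizontal distance between pot_2 and pad_1 below 0.03 m or horizontal distance between pot_2 and pad_2 below 0.03 m)) and (contact force between pot_2 and pad_1 above 3.6 N or contact force between pot_2 and pad_2 above 3.6 N)) or ((height (world z) of pot_2 above 0.03 m and contact force between the fingers and pot_2 above 1 N and angle between pot_2's own z axis and vertical below 0.3 rad) and (height (world z) of pot_1 below 0.008 m and angle between pot_1's own z axis and vertical below 0.06 rad and (horizontal distance between pot_1 and pad_1 below 0.03 m or horizontal distance between pot_1 and pad_2 below 0.03 m)) and (contact force between pot_1 and pad_1 above 3.6 N or contact force between pot_1 and pad_2 above 3.6 N)))), for 0.4 s.
3. the heavier pot is held in the fingers, at least 3 cm up, lids on, the lighter one standing on a pad ((((z of lid_1 in the frame of pot_1 between 0.051 and 0.057 m and x of lid_1 in the frame of pot_1 between -0.006 and 0.006 m and y of lid_1 in the frame of pot_1 between -0.006 and 0.006 m and angle between the z axis of lid_1 and the z axis of pot_1, either way round below 0.06 rad) and (z of lid_2 in the frame of pot_2 between 0.051 and 0.057 m and x of lid_2 in the frame of pot_2 between -0.006 and 0.006 m and y of lid_2 in the frame of pot_2 between -0.006 and 0.006 m and angle between the z axis of lid_2 and the z axis of pot_2, either way round below 0.06 rad)) or ((z of lid_2 in the frame of pot_1 between 0.051 and 0.057 m and x of lid_2 in the frame of pot_1 between -0.006 and 0.006 m and y of lid_2 in the frame of pot_1 between -0.006 and 0.006 m and angle between the z axis of lid_2 and the z axis of pot_1, either way round below 0.06 rad) and (z of lid_1 in the frame of pot_2 between 0.051 and 0.057 m and x of lid_1 in the frame of pot_2 between -0.006 and 0.006 m and y of lid_1 in the frame of pot_2 between -0.006 and 0.006 m and angle between the z axis of lid_1 and the z axis of pot_2, either way round below 0.06 rad))) and (((height (world z) of pot_1 above 0.03 m and contact force between the fingers and pot_1 above 1 N and angle between pot_1's own z axis and vertical below 0.3 rad) and (height (world z) of pot_2 below 0.008 m and angle between pot_2's own z axis and vertical below 0.06 rad and (horizontal distance between pot_2 and pad_1 below 0.03 m or horizontal distance between pot_2 and pad_2 below 0.03 m)) and (contact force between pot_2 and pad_1 below 3.6 N and contact force between pot_2 and pad_2 below 3.6 N)) or ((height (world z) of pot_2 above 0.03 m and contact force between the fingers and pot_2 above 1 N and angle between pot_2's own z axis and vertical below 0.3 rad) and (height (world z) of pot_1 below 0.008 m and angle between pot_1's own z axis and vertical below 0.06 rad and (horizontal distance between pot_1 and pad_1 below 0.03 m or horizontal distance between pot_1 and pad_2 below 0.03 m)) and (contact force between pot_1 and pad_1 below 3.6 N and contact force between pot_1 and pad_2 below 3.6 N)))), for 0.4 s.
At the end, for the whole second after the job is handed in: The heavier pot is held still and upright (0.2 rad), underside 6-20 cm above the worktop, within 5 cm of the middle of the board, off the board; the lighter, under 3.6 N, stands untouched on a cork pad, 3 cm of its middle; each pot has a seated lid (6 mm of centre, 3 mm of depth) ((((z of lid_1 in the frame of pot_1 between 0.051 and 0.057 m and x of lid_1 in the frame of pot_1 between -0.006 and 0.006 m and y of lid_1 in the frame of pot_1 between -0.006 and 0.006 m and angle between the z axis of lid_1 and the z axis of pot_1, either way round below 0.06 rad) and (z of lid_2 in the frame of pot_2 between 0.051 and 0.057 m and x of lid_2 in the frame of pot_2 between -0.006 and 0.006 m and y of lid_2 in the frame of pot_2 between -0.006 and 0.006 m and angle between the z axis of lid_2 and the z axis of pot_2, either way round below 0.06 rad)) or ((z of lid_2 in the frame of pot_1 between 0.051 and 0.057 m and x of lid_2 in the frame of pot_1 between -0.006 and 0.006 m and y of lid_2 in the frame of pot_1 between -0.006 and 0.006 m and angle between the z axis of lid_2 and the z axis of pot_1, either way round below 0.06 rad) and (z of lid_1 in the frame of pot_2 between 0.051 and 0.057 m and x of lid_1 in the frame of pot_2 between -0.006 and 0.006 m and y of lid_1 in the frame of pot_2 between -0.006 and 0.006 m and angle between the z axis of lid_1 and the z axis of pot_2, either way round below 0.06 rad))) and height (world z) of ring_stand below 0.01 m and (((height (world z) of pot_1 above 0.06 m and contact force between the fingers and pot_1 above 1 N and angle between pot_1's own z axis and vertical below 0.3 rad) and height (world z) of pot_1 below 0.2 m and angle between pot_1's own z axis and vertical below 0.2 rad and horizontal distance between pot_1 and ring_stand below 0.05 m and linear speed of pot_1 below 0.03 m/s and contact force between pot_1 and ring_stand below 0.1 N and (height (world z) of pot_2 below 0.008 m and angle between pot_2's own z axis and vertical below 0.06 rad and (horizontal distance between pot_2 and pad_1 below 0.03 m or horizontal distance between pot_2 and pad_2 below 0.03 m)) and (contact force between pot_2 and pad_1 below 3.6 N and contact force between pot_2 and pad_2 below 3.6 N) and contact force between the arm and pot_2 below 0.1 N and linear speed of pot_2 below 0.02 m/s) or ((height (world z) of pot_2 above 0.06 m and contact force between the fingers and pot_2 above 1 N and angle between pot_2's own z axis and vertical below 0.3 rad) and height (world z) of pot_2 below 0.2 m and angle between pot_2's own z axis and vertical below 0.2 rad and horizontal distance between pot_2 and ring_stand below 0.05 m and linear speed of pot_2 below 0.03 m/s and contact force between pot_2 and ring_stand below 0.1 N and (height (world z) of pot_1 below 0.008 m and angle between pot_1's own z axis and vertical below 0.06 rad and (horizontal distance between pot_1 and pad_1 below 0.03 m or horizontal distance between pot_1 and pad_2 below 0.03 m)) and (contact force between pot_1 and pad_1 below 3.6 N and contact force between pot_1 and pad_2 below 3.6 N) and contact force between the arm and pot_1 below 0.1 N and linear speed of pot_1 below 0.02 m/s))); the arm keeps its last pose, push and grip.
It fails at once if a pot is tipped over or tilted far (angle between any of pot_1, pot_2's own z axis and vertical above 0.6 rad).
It fails at once if the wooden board or a bystander (stopwatch, tape roll, marker pen) is moved by more than 3 cm (distance of any of ring_stand, stopwatch, tape_roll, marker_pen from where it was at the start of the episode above 0.03 m).
It also fails if it takes over 72 s, if anything falls off the work surface, if the arm or the gripper's body presses on something with over 40 N, if the wrist force passes 120 N, or if a joint passes its speed limit or range.

## Working session

There is one attempt and no reset: what is moved stays moved. The work goes in short steps, each a Python script; the robot and the scene stay as the last script left them, time stands still between calls to the robot, and variables do not carry over. Pictures are saved under pics/ and viewed, and the job is handed in when it is done.

```bash
mkdir -p pics; ls; python3 - <<'E'
from plant import robot
import cv2
s=robot.sense(); print(s['t'],s['tcp_pos'],s['tcp_rot'],robot.nose_length,s['wrist_force'])
for n in ("top","side"):
    f=robot.grab_frame(n); cv2.imwrite(f"pics/{n}0.png",f["image"][:,:,::-1])
    import pickle; pickle.dump(f,open(f"{n}0.pkl","wb")); print(n,f['fx'],f['cx'],f['cy'],f['R'],f['t'], (f['range_z']>0).mean())
E
```

```text
pics
0.0 [0.23801919 0.63098171 0.20346986] [3.14153838e+00 1.92092879e-03 1.21009491e+00] 0.011 [-0.31709362 -0.7358547  -0.1742781 ]
top 479.867593380827 322.8698954749108 240.51867263328117 [[-3.62692741e-03 -9.99775177e-01  2.08911559e-02]
 [-9.90065193e-01  6.53587022e-04 -1.40607562e-01]
 [ 1.40562296e-01 -2.11935797e-02 -9.89844974e-01]] [-0.09534218  0.53763806  1.02985844] 0.9959798177083333
side 471.6974213273118 318.548732795358 236.99475898759889 [[-0.9285812  -0.37104781  0.00777668]
 [-0.22854427  0.55519222 -0.79970565]
 [ 0.29241147 -0.74436895 -0.6003419 ]] [0.46531123 0.22445435 0.67659625] 0.9962239583333333
```

View pics/top0.png

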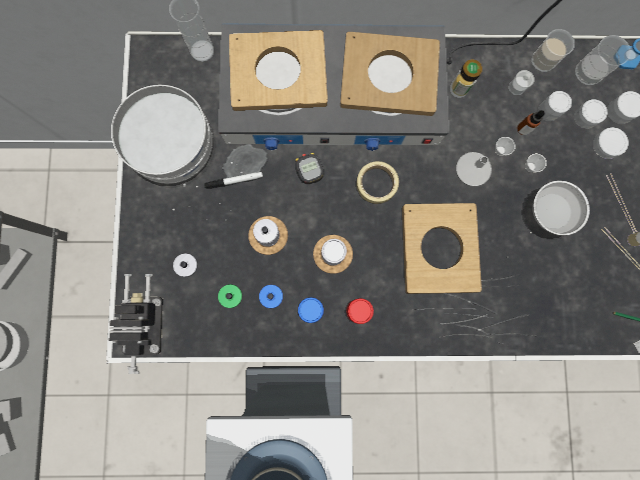

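View pics/side0.png

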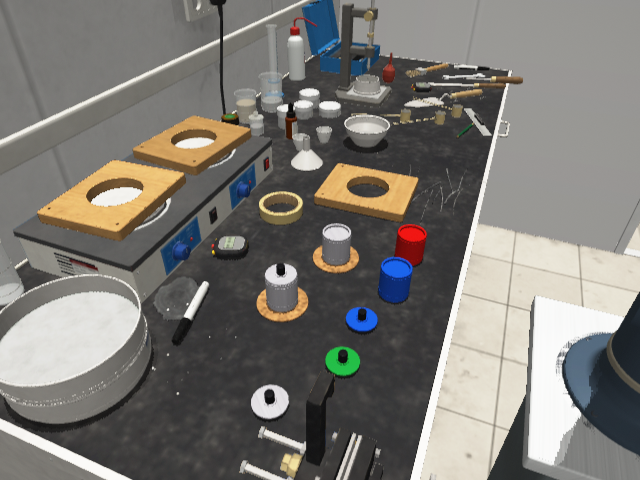

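The top view shows the lidded pot at (267,232), the open pot at (333,252), the loose lid at (185,265) beside a vise-like fixture at (135,325), and the board hole at (442,248). Next I'll measure them.

```bash
cat > h.py <<'E'
import numpy as np, cv2
def cast(f,u,v,z):
    d=np.array([(u-f['cx'])/f['fx'],(v-f['cy'])/f['fy'],1.]); R=f['R']; c=-R.T@f['t']; w=R.T@d
    return c+w*(z-c[2])/w[2]
def cloud(f):
    v,u=np.mgrid[:480,:640]; Z=f['range_z']
    P=np.stack([(u-f['cx'])/f['fx']*Z,(v-f['cy'])/f['fy']*Z,Z],-1)
    return (P-f['t'])@f['R']
def proj(f,X):
    q=f['R']@np.array(X)+f['t']; return q[0]/q[2]*f['fx']+f['cx'], q[1]/q[2]*f['fy']+f['cy']
E
python3 - <<'E'
import pickle
from h import *
f=pickle.load(open('top0.pkl','rb')); P=cloud(f); H=P[...,2]; im=f['image']
def comp(mask,name):
    n,l,s,c=cv2.connectedComponentsWithStats(mask.astype(np.uint8))
    for i in range(1,n):
        if s[i,4]>40: 
            p=P[l==i]; print(name,s[i],c[i].round(1),p.mean(0).round(4),'z',np.percentile(p[:,2],[5,50,95]).round(4), 'ctr', (p[:,:2].min(0)+p[:,:2].max(0))/2)
sub=np.zeros((480,640),bool); sub[190:345,110:500]=1
comp(sub&(H>.055)&(H<.3),'>55')
comp(sub&(H>.005)&(H<.04),'low')
hsv=cv2.cvtColor(im,cv2.COLOR_RGB2HSV)
cork=(hsv[...,0]<25)&(hsv[...,1]>70)&sub
comp(cork,'cork')
big=cv2.resize(im[190:345,110:380],None,fx=2.9,fy=2.9,interpolation=cv2.INTER_CUBIC); cv2.imwrite('pics/crop.png',big[:,:,::-1])
E
```

```text
>55 [253 219  25  25 486] [264.9 230.9] [0.5544 0.0297 0.0681] z [0.0628 0.0673 0.0832] ctr [0.55507922 0.02980814]
>55 [321 239  25  25 470] [333.2 250.7] [ 0.5121 -0.1185  0.0599] z [0.056  0.0594 0.0649] ctr [ 0.51135625 -0.11796436]
>55 [ 110  293   40   52 1537] [130.5 321.8] [0.3621 0.2967 0.0992] z [0.0576 0.1026 0.1775] ctr [0.3683478  0.29908213]
>55 [298 297  25  26 267] [309.5 309.6] [ 0.3852 -0.0668  0.058 ] z [0.0552 0.0576 0.0618] ctr [ 0.38553936 -0.06799775]
>55 [348 298  25  26 281] [359.6 310.6] [ 0.3828 -0.1745  0.0579] z [0.0552 0.0572 0.0619] ctr [ 0.38309001 -0.17514198]
low [358 190  39  13 230] [376.  196.5] [ 0.642  -0.2194  0.0211] z [0.0086 0.0229 0.0266] ctr [ 0.64510568 -0.22235875]
low [ 401  203   80   91 5339] [440.7 248.2] [ 0.5227 -0.3645  0.0214] z [0.0175 0.0217 0.0251] ctr [ 0.52455631 -0.36764403]
low [264 230  23  19  78] [275.9 240.9] [0.5398 0.0096 0.0159] z [0.0053 0.0093 0.0363] ctr [0.54470434 0.01170953]
low [173 253  23  24 416] [184.2 264.6] [0.4867 0.2162 0.0109] z [0.0063 0.0096 0.0252] ctr [0.48731459 0.2170781 ]
low [316 254  23  19 
[... 361 characters left out ...]
1 320.7] [0.3622 0.2746 0.014 ] z [0.0074 0.0117 0.0325] ctr [0.36391356 0.27838296]
cork [358 190  33  14  74] [371.2 198.9] [ 0.6383 -0.2093  0.0139] z [0.0014 0.0138 0.0254] ctr [ 0.64510568 -0.21714511]
cork [ 402  203   80   91 5446] [441.1 248.1] [ 0.5225 -0.3645  0.025 ] z [0.0158 0.0217 0.0251] ctr [ 0.50961758 -0.26718906]
cork [248 216  40  39 643] [269.1 237.5] [0.5497 0.0263 0.0037] z [-0.0003  0.0037  0.0071] ctr [0.5559033  0.03049489]
cork [313 235  40  39 673] [332.  255.5] [ 0.5066 -0.1176  0.015 ] z [-0.0005  0.0036  0.0076] ctr [ 0.47148537 -0.11928213]
cork [346 298  28  26 562] [359.5 310.7] [ 0.3827 -0.1743  0.057 ] z [0.001  0.0552 0.0612] ctr [ 0.38277749 -0.1423492 ]
```

```bash
python3 - <<'E'
import pickle
from h import *
f=pickle.load(open('side0.pkl','rb'));P=cloud(f);H=P[...,2]
im=f['image']
cv2.imwrite('pics/crop2.png',cv2.resize(im[220:480,220:440],None,fx=2.2,fy=2.2,interpolation=cv2.INTER_CUBIC)[:,:,::-1])
E
```

```text
(no output)
```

View pics/crop.png

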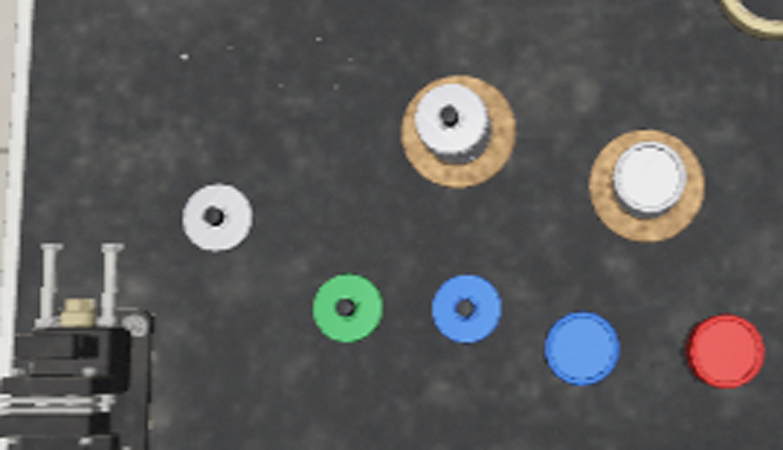

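View pics/crop2.png

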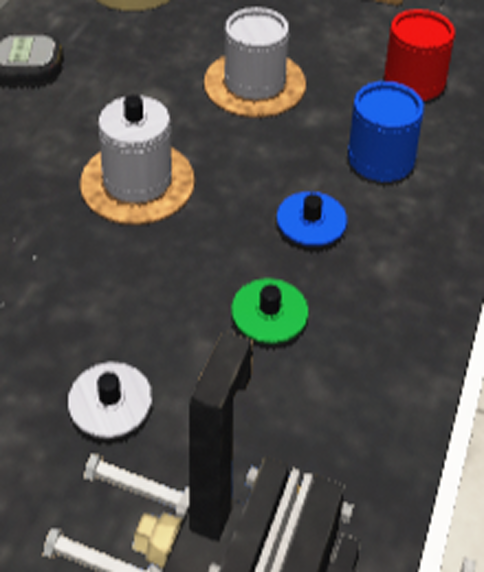

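The lid, both pots and both pads are clearly visible. The vise at the left has a tall post close to the lid. I'll refine the positions and clearances, then look with the wrist camera.

```bash
python3 - <<'E'
import pickle
from h import *
f=pickle.load(open('top0.pkl','rb')); g=pickle.load(open('side0.pkl','rb')); im=f['image'];hsv=cv2.cvtColor(im,cv2.COLOR_RGB2HSV)
w=((hsv[...,2]>170)&(hsv[...,1]<50)).astype(np.uint8)
def circ(mask,box,z,name):
    x0,y0,x1,y1=box; m=np.zeros_like(mask); m[y0:y1,x0:x1]=mask[y0:y1,x0:x1]
    cs,_=cv2.findContours(m,cv2.RETR_EXTERNAL,cv2.CHAIN_APPROX_NONE); c=max(cs,key=cv2.contourArea)
    (u,v),(a,b),_=cv2.fitEllipse(cv2.convexHull(c)); print(name,round(u,1),round(v,1),round(a,1),round(b,1),cast(f,u,v,z).round(4))
circ(w,(165,245,205,285),.0095,'lid'); circ(w,(250,215,281,246),.0675,'lidded'); circ(w,(315,235,350,268),.064,'open')
cork=((hsv[...,0]<25)&(hsv[...,1]>70)).astype(np.uint8)
circ(cork,(244,210,294,260),.004,'padA'); circ(cork,(308,230,358,280),.004,'padB')
cs,h=cv2.findContours(np.ascontiguousarray(cork[195:300,395:490]),cv2.RETR_CCOMP,cv2.CHAIN_APPROX_NONE)
for c,hh in zip(cs,h[0]):
    if hh[3]>=0 and len(c)>40:
        (u,v),ax,_=cv2.fitEllipse(c);print('hole',cast(f,u+395,v+195,.023),ax)
b=max(cs,key=cv2.contourArea);(u,v),sz,_=cv2.minAreaRect(b);print('board',cast(f,u+395,v+195,.023),sz)
for q,n in((f,'top'),(g,'side')):
    P=cloud(q).reshape(-1,3);k=(P[:,0]>.3)&(P[:,0]<.9)&(P[:,1]>.2)&(P[:,1]<.45)
    for z0,z1 in((.03,.07),(.07,.12),(.12,.17),(.17,.25)):
        p=P[k&(P[:,2]>z0)&(P[:,2]<z1)&(P[:,0]<.6)]
        if len(p):print(n,z0,len(p),p.min(0).round(3),p.max(0).round(3))
E
```

```text
lid 184.6 264.6 22.2 23.3 [0.4868 0.2157 0.0095]
lidded 265.1 230.4 23.6 24.7 [0.5557 0.0294 0.0675]
open 333.7 250.4 23.9 24.9 [ 0.5122 -0.1194  0.064 ]
padA 267.6 234.9 38.5 39.6 [0.5555 0.0298 0.004 ]
padB 332.6 253.7 38.7 39.6 [ 0.5119 -0.1194  0.004 ]
hole [ 0.52270159 -0.36365481  0.023     ] (39.47327423095703, 43.41531753540039)
board [ 0.52254933 -0.36557453  0.023     ] (90.53932189941406, 76.34188842773438)
top 0.03 1063 [0.3   0.211 0.03 ] [0.491 0.339 0.07 ]
top 0.07 791 [0.321 0.272 0.071] [0.394 0.338 0.112]
top 0.12 40 [0.38  0.259 0.15 ] [0.395 0.264 0.169]
top 0.17 202 [0.38 0.26 0.17] [0.395 0.302 0.182]
side 0.03 1935 [0.311 0.212 0.03 ] [0.492 0.336 0.07 ]
side 0.07 2683 [0.32  0.273 0.07 ] [0.396 0.336 0.12 ]
side 0.12 611 [0.38  0.261 0.12 ] [0.396 0.304 0.17 ]
side 0.17 663 [0.38  0.262 0.17 ] [0.396 0.304 0.181]
```

```bash
python3 - <<'E'
from plant import robot
from h import *
from scipy.spatial.transform import Rotation as Ro
s=robot.sense(); f=robot.grab_frame("wrist"); c=-f['R'].T@f['t']
T=Ro.from_euler('xyz',s['tcp_rot']).as_matrix()
print('cam in tcp',T.T@(c-s['tcp_pos']), 'axis',T.T@f['R'][2], f['fx'])
for yaw in np.arange(-3.0,3.2,.4):
    q=robot.inverse_kinematics([.487,.2155,.25],[np.pi,0,yaw]); print(round(yaw,2),None if q is None else np.round(q,2))
E
```

```text
cam in tcp [-1.59900604e-04 -7.57848042e-02 -1.70008496e-01] axis [2.47782405e-04 2.97288882e-01 9.54787547e-01] 420.68060747125475
-3.0 [ 0.4   0.42 -1.17  1.77  0.41  1.23  2.41]
-2.6 [-1.46  0.4   1.28  1.86 -0.41  1.2  -2.64]
-2.2 [-1.38  0.32  1.12  1.85 -0.32  1.16 -2.35]
-1.8 [-1.05  0.22  0.66  1.84 -0.14  1.13 -2.14]
-1.4 [-1.    0.21  0.6   1.84 -0.13  1.13 -1.76]
-1.0 [-0.94  0.2   0.53  1.84 -0.11  1.13 -1.37]
-0.6 [-0.88  0.2   0.46  1.83 -0.1   1.13 -0.99]
-0.2 [-0.85  0.2   0.42  1.83 -0.09  1.13 -0.6 ]
0.2 [-0.79  0.2   0.35  1.83 -0.07  1.13 -0.22]
0.6 [-0.73  0.19  0.28  1.83 -0.06  1.13  0.16]
1.0 [-0.67  0.19  0.2   1.82 -0.04  1.13  0.55]
1.4 [-0.6   0.19  0.13  1.82 -0.03  1.13  0.93]
1.8 [-0.55  0.19  0.07  1.82 -0.01  1.13  1.32]
2.2 [-0.49  0.2  -0.    1.81  0.    1.13  1.7 ]
2.6 [-0.44  0.2  -0.07  1.81  0.01  1.13  2.09]
3.0 [-0.38  0.2  -0.14  1.81  0.03  1.13  2.47]
```

```bash
python3 - <<'E'
from plant import robot
from h import *
import pickle
s=robot.sense(); p=s['tcp_pos']
robot.move_straight([p[0],p[1],.32],vel=.3)
robot.goto([.487,.2155,.30],[np.pi,0,-1.4])
robot.move_straight([.487,.2155,.16],vel=.25)
robot.grip(.45,20)
f=robot.grab_frame("wrist"); s=robot.sense(); print(s['t'],s['tcp_pos'],s['opening'],s['joint_pos'])
cv2.imwrite('pics/w1.png',f['image'][:,:,::-1]); pickle.dump(f,open('w1.pkl','wb'))
print(proj(f,[.4868,.2157,.0275]))
E
```

```text
3.7333 [0.48703532 0.21555751 0.1601519 ] 0.4503223949517128 [-0.91037061  0.30295555  0.51039842  1.94493885 -0.18188412  0.93808059
 -1.71122003]
(np.float64(317.0781404405978), np.float64(212.23954677170286))
```

View pics/w1.png

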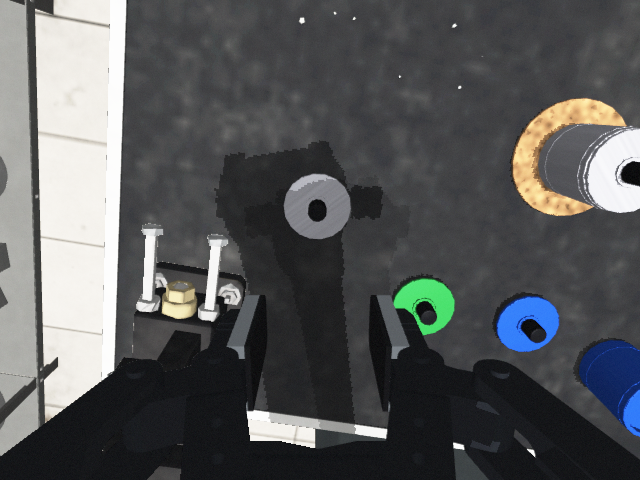

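The knob is at (317,210) and I predicted (317,212), so the measurements agree. I'll descend and grip the knob.

```bash
python3 - <<'E'
from plant import robot
from h import *
import pickle
c=robot.move_straight([.487,.2157,.06],vel=.15)
c=robot.move_straight([.487,.2157,.0235],vel=.06,contact_N=6); print('contact',c,robot.sense()['tcp_pos'])
print(robot.sense()['wrist_force'])
robot.grip(0.0,25); s=robot.sense(); print(s['t'],s['opening'],s['wrist_force'],s['tcp_pos'])
robot.move_straight([.487,.2157,.13],vel=.15)
f=robot.grab_frame("wrist"); g=robot.grab_frame("side"); s=robot.sense(); print(s['t'],s['opening'],s['wrist_force'],s['tcp_pos'])
cv2.imwrite('pics/w2.png',f['image'][:,:,::-1]); pickle.dump(f,open('w2.pkl','wb')); pickle.dump(g,open('s2.pkl','wb'))
cv2.imwrite('pics/s2.png',g['image'][:,:,::-1])
E
```

```text
contact False [0.48716088 0.21564356 0.02346276]
[0.51769356 0.92217483 0.81830396]
5.7583 0.0014056197031943078 [-0.81534369  0.43806282  0.47184263] [0.48706756 0.21575392 0.02364635]
6.7167 -0.0004950532452323663 [-0.20437616  0.7754385   0.12546101] [0.4861668  0.21533297 0.12886263]
```

View pics/w2.png

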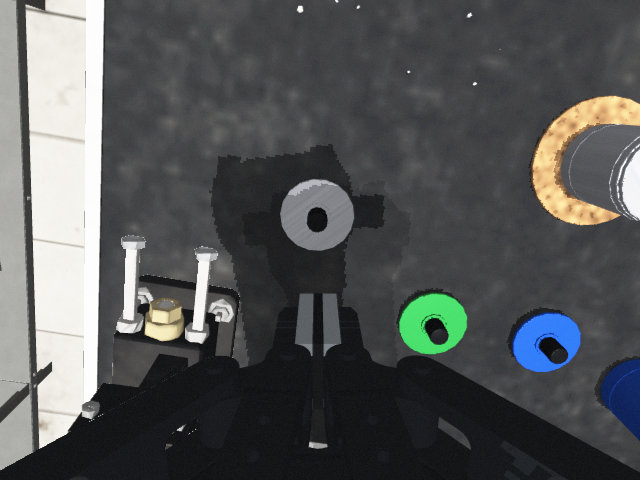

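View pics/s2.png

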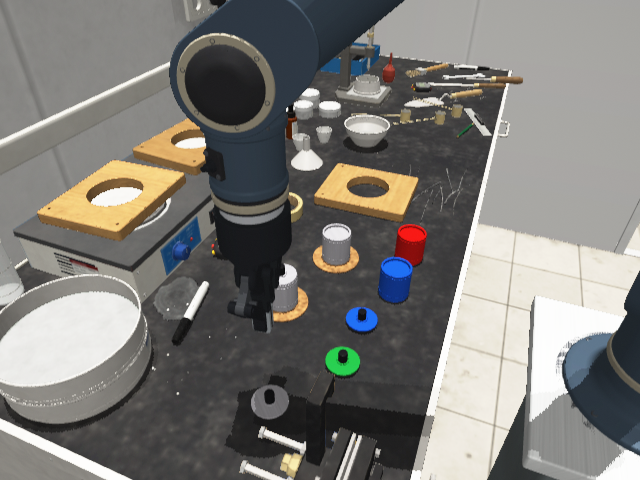

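The fingers closed fully and the lid is still on the table at (317,215), so the grip missed. I'll measure where the fingertips really are using depth.

```bash
python3 - <<'E'
import pickle
from h import *
f=pickle.load(open('w2.pkl','rb')); g=pickle.load(open('s2.pkl','rb'));P=cloud(f);Q=cloud(g)
for v in (285,292,295,298,305,315,330): print(v,P[v,305].round(4),P[v,330].round(4))
print(proj(f,[.486,.2155,.1178]),proj(g,[.486,.2155,.1178]),proj(f,[.4868,.2157,.0275]))
for v in (300,310,320,326,329,332,336): print(v,[Q[v,u].round(3) for u in(262,266,270)])
f=pickle.load(open('w1.pkl','rb'));P=cloud(f)
for v in (285,292,295,298,305,315,330,360,400): print(v,P[v,255].round(4),P[v,380].round(4))
cv2.imwrite('pics/s2c.png',cv2.resize(g['image'][180:440,180:360],None,fx=2.3,fy=2.3)[:,:,::-1])
E
```

```text
285 [ 4.278e-01  2.150e-01 -2.000e-04] [0.4316 0.196  0.001 ]
292 [ 0.4213  0.2139 -0.0016] [ 4.253e-01  1.949e-01 -1.000e-04]
295 [0.4965 0.2216 0.1623] [0.4974 0.2127 0.1611]
298 [0.4962 0.2215 0.1642] [0.4981 0.2129 0.165 ]
305 [0.497  0.2214 0.1711] [0.4981 0.2131 0.1705]
315 [0.4962 0.2211 0.1765] [0.4982 0.2133 0.1777]
330 [0.4967 0.2209 0.1867] [0.4977 0.2135 0.1862]
(np.float64(316.9786434971454), np.float64(275.8077273156175)) (np.float64(266.3485011656551), np.float64(348.43769299232156)) (np.float64(317.0174880167227), np.float64(222.07682256498612))
300 [array([0.477, 0.231, 0.219]), array([0.473, 0.23 , 0.22 ]), array([0.478, 0.212, 0.202])]
310 [array([0.471, 0.243, 0.217]), array([0.474, 0.229, 0.203]), array([0.476, 0.217, 0.191])]
320 [array([0.471, 0.245, 0.204]), array([0.48 , 0.221, 0.177]), array([0.476, 0.219, 0.176])]
326 [array([0.481, 0.229, 0.174]), array([0.479, 0.224, 0.17 ]), array([0.476, 0.22 , 0.167])]
329 [array([0.482, 0.229, 0.169]), array([0.478, 0.225, 0.166]), array([0.476, 0.221, 0.163])]
332 [array([0.558, 0.105, 0.002]), array([0.481, 0.222, 0.157]), array([0.545, 0.1  , 0.003])]
336 [array([0.555, 0.11 , 0.   ]), array([0.548, 0.109, 0.002]), array([0.541, 0.108, 0.003])]
285 [4.081e-01 2.559e-01 2.000e-04] [0.4267 0.1511 0.0014]
292 [0.4022 0.2549 0.0014] [0.42   0.1495 0.0006]
295 [0.4944 0.2392 0.1938] [0.5015 0.1951 0.1926]
298 [0.4935 0.239  0.1942] [0.5014 0.1954 0.195 ]
305 [0.4941 0.2381 0.2006] [0.5013 0.1962 0.2005]
315 [0.4941 0.2372 0.2074] [0.5016 0.1975 0.2086]
330 [0.4936 0.2359 0.2157] [0.5002 0.1982 0.2158]
360 [0.4846 0.2344 0.218 ] [0.4915 0.1966 0.2184]
400 [0.4731 0.2324 0.2218] [0.4804 0.1948 0.2227]
```

View pics/s2c.png

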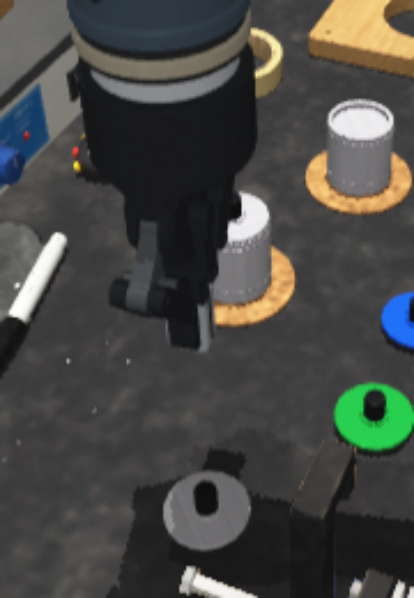

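Both cameras put the closed fingertips about 30 mm above the reported TCP, not 11 mm below it. The tool is vertical and x and y agree. So the real tips are about 41 mm shorter than the documented frame, and at z = 0.0235 the fingers closed above the knob. I'll use the measured offset and descend with contact guarding.

```bash
python3 - <<'E'
from plant import robot
from h import *
import pickle
robot.grip(.4,25)
c=robot.move_straight([.487,.2157,.025],vel=.2)
c=robot.move_straight([.487,.2157,-.0165],vel=.05,contact_N=5); s=robot.sense();print('contact',c,s['tcp_pos'],s['wrist_force'])
if not c:
    robot.grip(0.0,25); s=robot.sense(); print(s['t'],s['opening'],s['wrist_force'],s['tcp_pos'])
    if s['opening']>.08:
        robot.move_straight([.487,.2157,.10],vel=.15)
f=robot.grab_frame("wrist"); g=robot.grab_frame("side"); s=robot.sense(); print(s['t'],s['opening'],s['wrist_force'],s['tcp_pos'])
cv2.imwrite('pics/w3.png',f['image'][:,:,::-1]); pickle.dump(f,open('w3.pkl','wb')); pickle.dump(g,open('s3.pkl','wb'))
cv2.imwrite('pics/s3.png',cv2.resize(g['image'][180:440,180:360],None,fx=2.3,fy=2.3)[:,:,::-1])
E
```

```text
contact False [ 0.48722962  0.21576079 -0.01633193] [ 0.25255903 -0.69810814 -0.00972965]
9.1083 0.1487332378537762 [-0.43635247 -0.67199752  2.76798355] [ 0.48728107  0.21580935 -0.01609963]
10.1333 0.14972199139624795 [ 0.0737899  -0.20477324 -0.23841033] [0.48617325 0.21535073 0.09888394]
```

View pics/w3.png

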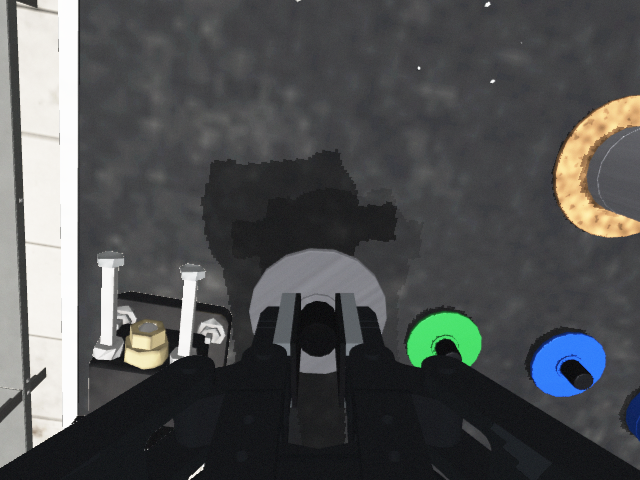

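View pics/s3.png

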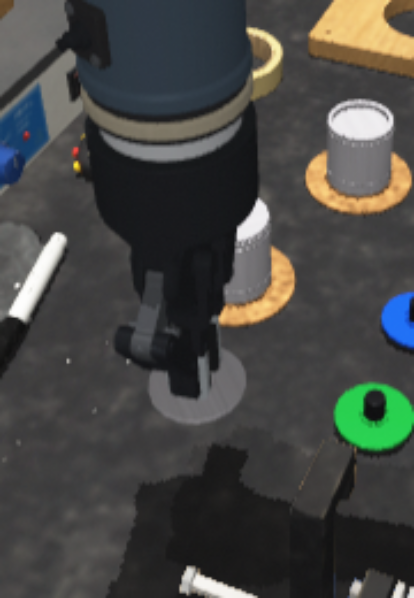

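The lid is held level. Next I'll carry it to the open pot and check alignment before lowering.

```bash
python3 - <<'E'
from plant import robot
from h import *
import pickle
robot.move_straight([.487,.2157,.14],vel=.15)
robot.move_straight([.5126,-.1193,.14],vel=.2)
robot.move_straight([.5126,-.1193,.085],vel=.12)
f=robot.grab_frame("wrist"); g=robot.grab_frame("side"); h=robot.grab_frame("top"); s=robot.sense(); print(s['t'],s['opening'],s['wrist_force'],s['tcp_pos'],s['tcp_rot'])
for n,x in zip('wst',(f,g,h)): pickle.dump(x,open(n+'4.pkl','wb'))
cv2.imwrite('pics/w4.png',f['image'][:,:,::-1]); 
cv2.imwrite('pics/s4.png',cv2.resize(g['image'][140:320,250:430],None,fx=3,fy=3)[:,:,::-1])
# rim centre predicted & lid-flange centre predicted in views
for x in(f,g): print(proj(x,[.5121,-.1194,.064]),proj(x,[s['tcp_pos'][0]-.0005,s['tcp_pos'][1],s['tcp_pos'][2]+.016]))
E
```

```text
13.1417 0.14886944099393923 [ 0.98626455 -0.06185131 -0.24417774] [ 0.51339791 -0.11944049  0.08588617] [-3.13971867e+00 -4.35149289e-04 -1.39992575e+00]
(np.float64(316.92804812004766), np.float64(269.19193766488206)) (np.float64(317.2506820541668), np.float64(302.6016681546143))
(np.float64(337.15505066049144), np.float64(231.5857741221446)) (np.float64(337.40655564887874), np.float64(214.60186201138237))
```

View pics/w4.png

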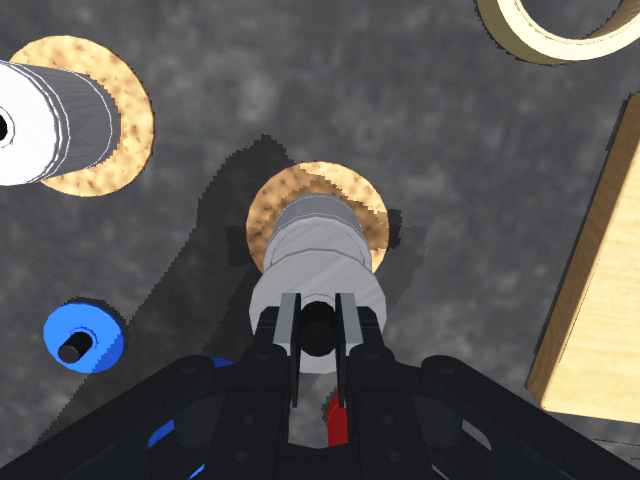

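View pics/s4.png

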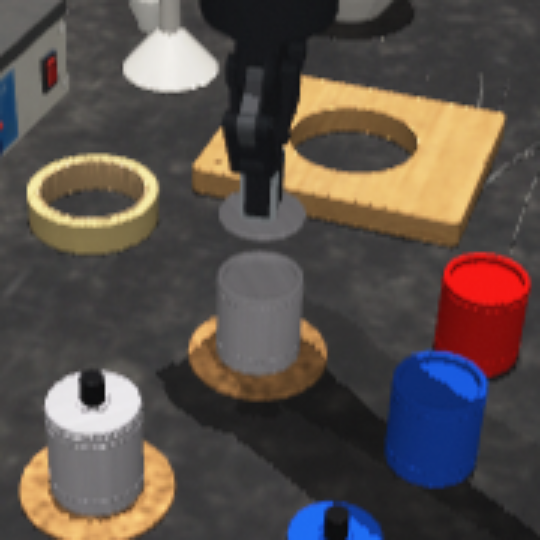

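The lid is above the mouth and centred in both views. Lowering it now.

```bash
python3 - <<'E'
from plant import robot
from h import *
import pickle
robot.move_straight([.5123,-.1194,.055],vel=.08)
c=robot.move_straight([.5123,-.1194,.0405],vel=.025,contact_N=3); s=robot.sense();print('contact',c,s['tcp_pos'],s['wrist_force'])
robot.grip(.45,25); s=robot.sense(); print(s['t'],s['opening'],s['tcp_pos'])
robot.move_straight([.5123,-.1194,.14],vel=.15)
f=robot.grab_frame("wrist"); g=robot.grab_frame("side");  s=robot.sense(); print(s['t'],s['wrist_force'])
for n,x in zip('ws',(f,g)): pickle.dump(x,open(n+'5.pkl','wb'))
cv2.imwrite('pics/w5.png',f['image'][:,:,::-1]); 
cv2.imwrite('pics/s5.png',cv2.resize(g['image'][140:320,250:430],None,fx=3,fy=3,interpolation=cv2.INTER_CUBIC)[:,:,::-1])
for x in(f,g):
    P=cloud(x).reshape(-1,3)
    for c in((.5121,-.1194),(.5556,.0296)):
        d=np.hypot(P[:,0]-c[0],P[:,1]-c[1]); p=P[(d<.03)&(P[:,2]>.0625)&(P[:,2]<.074)]
        q=P[(d<.012)&(P[:,2]>.082)&(P[:,2]<.1)]
        r=P[(d<.035)&(P[:,2]>.05)&(P[:,2]<.1)]
        A=np.c_[p[:,:2]-c,np.ones(len(p))]; print(len(p),np.linalg.lstsq(A,p[:,2],rcond=None)[0].round(4), q.mean(0).round(4))
E
```

```text
contact True [ 0.51222393 -0.11926979  0.04187442] [-0.84596824  1.38411715  4.64713479]
14.5667 0.44911397663367636 [ 0.51145774 -0.11903637  0.04119555]
15.475 [ 0.1614468  -0.15067188 -0.96799385]
5365 [-0.0167 -0.0034  0.068 ] [ 0.5124 -0.1194  0.0858]
6869 [-0.0049  0.0185  0.068 ] [0.5558 0.0284 0.0856]
403 [ 0.0101 -0.0648  0.0692] [ 0.5119 -0.1164  0.0862]
541 [ 0.0305 -0.0508  0.069 ] [0.5557 0.0325 0.0863]
```

View pics/w5.png

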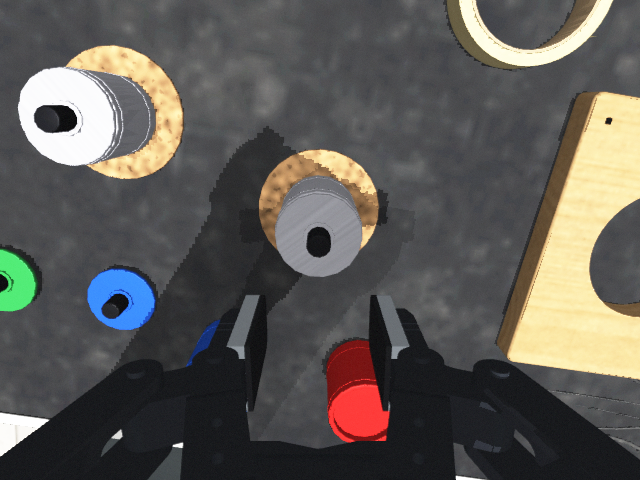

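View pics/s5.png

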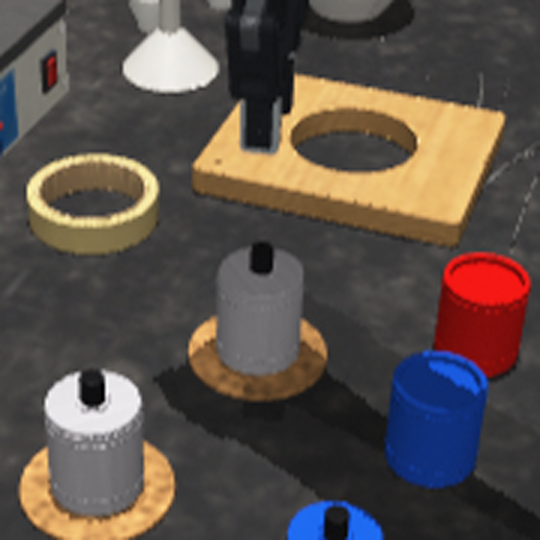

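The lid is seated: its top plane and knob height match the other pot (flange about 0.068, knob 0.086) and it is level. I'll grip and weigh this pot first.

```bash
cat > lift.py <<'E'
from plant import robot
from h import *
def F(n=12,dt=.05):
    a=[]
    for _ in range(n): robot.sleep(dt); a.append(robot.sense()['wrist_force'])
    return np.mean(a,0),np.std(a,0)
def pick(x,y,zg=-.007,up=.065,strength=60):
    robot.grip(1.0,strength)
    robot.move_straight([x,y,.10],vel=.25)
    print('base',F(8))
    if robot.move_straight([x,y,zg],vel=.09,contact_N=6): print('CONTACT',robot.sense()['tcp_pos']); return False
    robot.grip(0.0,strength); s=robot.sense(); print('grip',s['t'],s['opening'],s['wrist_force'],s['tcp_pos'])
    if s['opening']<.5: return False
    robot.move_straight([x,y,zg+up],vel=.06)
    robot.sleep(.3); print('held',F(16)); return True
E
python3 - <<'E'
from lift import *
print(pick(.512,-.1194))
f=robot.grab_frame("wrist"); g=robot.grab_frame("side");  s=robot.sense(); print(s['t'],s['opening'],s['tcp_pos'])
cv2.imwrite('pics/w6.png',f['image'][:,:,::-1]); 
cv2.imwrite('pics/s6.png',cv2.resize(g['image'][120:320,230:430],None,fx=3,fy=3,interpolation=cv2.INTER_CUBIC)[:,:,::-1])
E
```

```text
base (array([-0.05536972, -0.1835384 ,  0.00372166]), array([0.52197095, 0.50681135, 0.54578706]))
grip 18.4583 0.6132584379996184 [-1.07005344  0.93050921  5.81692746] [ 0.51240127 -0.11929314 -0.0062948 ]
held (array([-0.02633299, -0.2447678 , -2.4463007 ]), array([0.382921  , 0.54692168, 0.54165615]))
True
20.8917 0.6080363191456469 [ 0.5120042  -0.11936651  0.05799681]
```

View pics/s6.png

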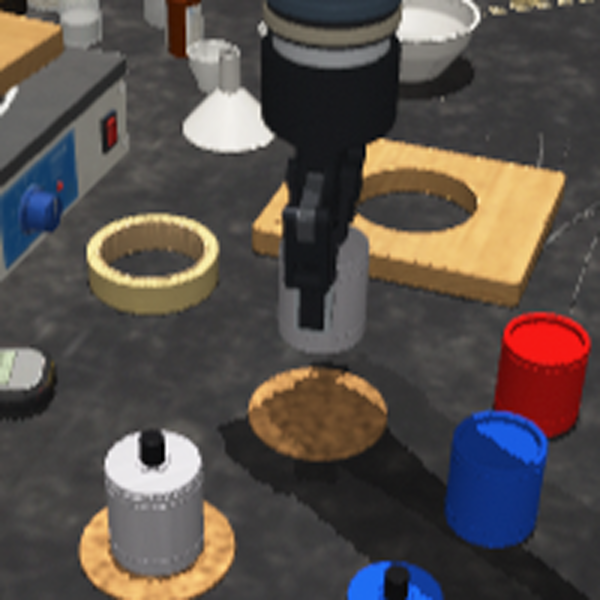

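View pics/w6.png

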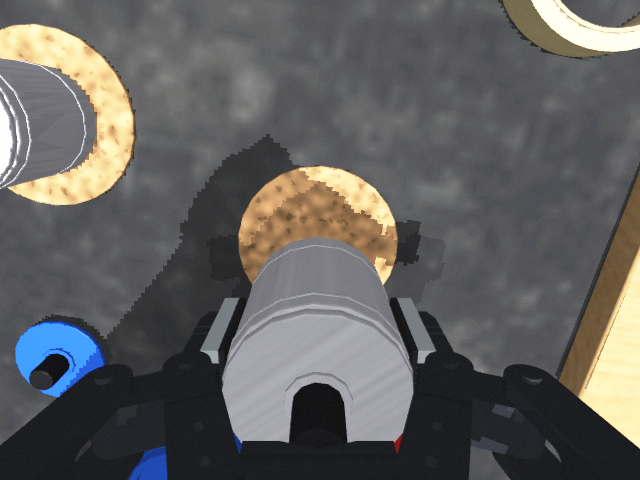

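The pot weighs about 2.45 N (0.25 kg), so it is the lighter one. It's upright with its lid on. I'll set it back and weigh the other.

```bash
python3 - <<'E'
from lift import *
robot.move_straight([.512,-.1194,.006],vel=.08)
c=robot.move_straight([.512,-.1194,-.0075],vel=.025,contact_N=3); s=robot.sense(); print(c,s['tcp_pos'],s['wrist_force'])
robot.grip(1.0,60)
robot.move_straight([.512,-.1194,.12],vel=.15)
f=robot.grab_frame("wrist"); g=robot.grab_frame("side");  s=robot.sense(); print(s['t'],s['opening'],s['tcp_pos'])
cv2.imwrite('pics/w7.png',f['image'][:,:,::-1]); 
P=cloud(f).reshape(-1,3);c=(.5121,-.1194)
d=np.hypot(P[:,0]-c[0],P[:,1]-c[1]); p=P[(d<.03)&(P[:,2]>.0625)&(P[:,2]<.074)]; q=P[(d<.012)&(P[:,2]>.082)&(P[:,2]<.1)]
A=np.c_[p[:,:2]-c,np.ones(len(p))]; print(len(p),np.linalg.lstsq(A,p[:,2],rcond=None)[0].round(4), q.mean(0).round(4), (p.min(0)+p.max(0))/2)
cv2.imwrite('pics/s7.png',cv2.resize(g['image'][120:320,230:430],None,fx=3,fy=3,interpolation=cv2.INTER_CUBIC)[:,:,::-1])
E
```

```text
True [ 0.51191159 -0.1192536  -0.00628511] [-0.99718421  1.13359375  4.74855212]
23.725 1.001662621101083 [ 0.51118622 -0.11922433  0.11898328]
6252 [-0.0175 -0.0031  0.068 ] [ 0.512  -0.1195  0.0857] [ 0.51162368 -0.1191436   0.06821455]
```

View pics/s7.png

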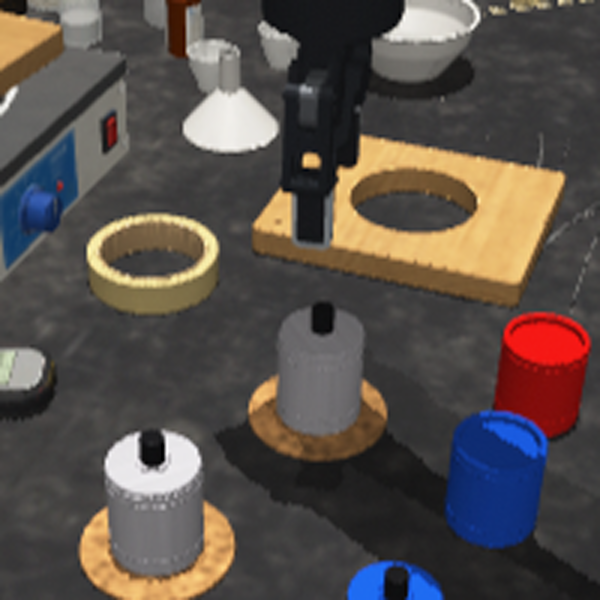

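View pics/w7.png

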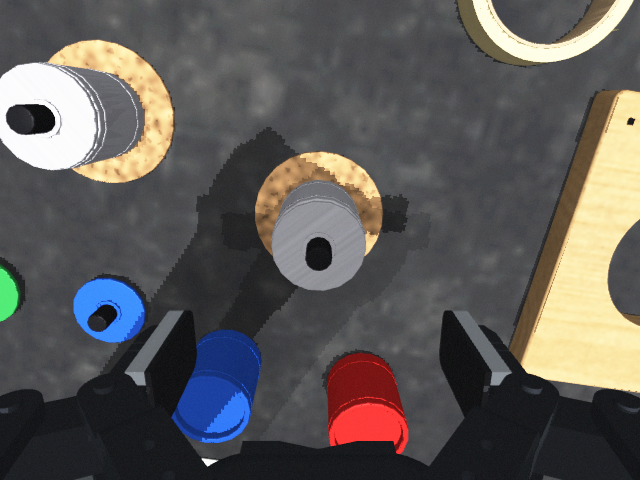

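The lighter pot is back in the middle of its pad with its lid on and level. Now the other pot.

```bash
python3 - <<'E'
from lift import *
robot.move_straight([.5556,.0296,.12],vel=.15)
print(pick(.5556,.0296,up=.07,strength=80))
f=robot.grab_frame("wrist"); g=robot.grab_frame("side");  s=robot.sense(); print(s['t'],s['opening'],s['tcp_pos'])
cv2.imwrite('pics/w8.png',f['image'][:,:,::-1]); 
cv2.imwrite('pics/s8.png',cv2.resize(g['image'][120:320,200:400],None,fx=3,fy=3,interpolation=cv2.INTER_CUBIC)[:,:,::-1])
E
```

```text
base (array([0.35851776, 0.14621622, 0.22653465]), array([0.27995227, 0.68171711, 0.41911068]))
grip 27.525 0.6230024397950847 [-2.64132719  0.98331646  5.46314967] [ 0.55582593  0.02996427 -0.00609091]
held (array([-0.11998519, -0.07741778, -5.12965413]), array([0.33958272, 0.44286167, 0.49148934]))
True
30.0417 0.6266601872839807 [0.55560657 0.02960466 0.06301903]
```

View pics/s8.png

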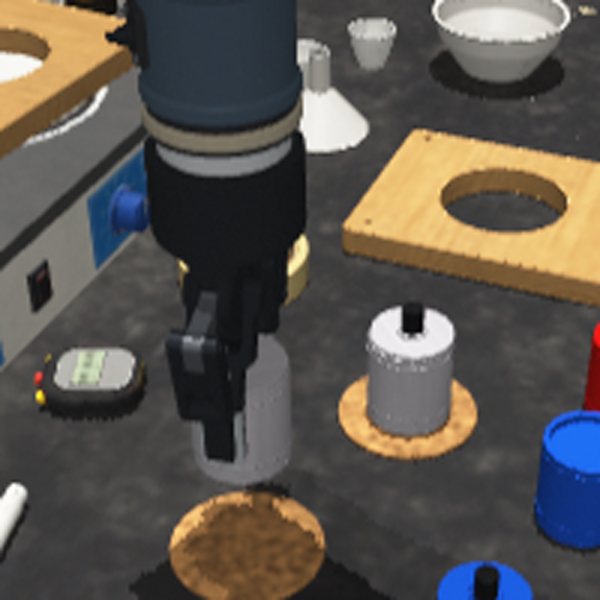

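View pics/w8.png

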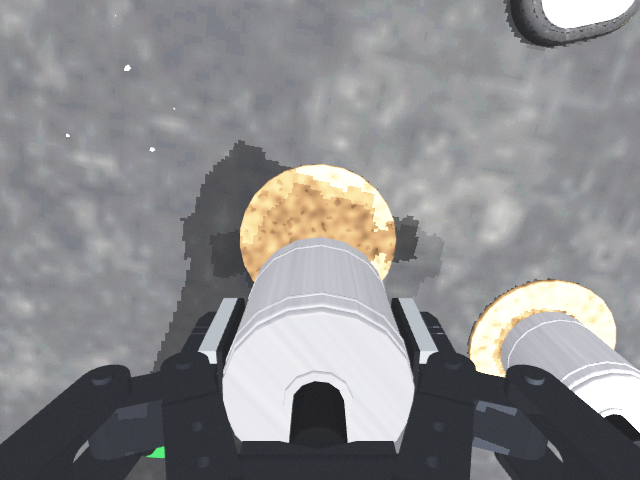

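The second pot weighs about 5.3 N, so it is the heavier one. I'll raise it, carry it over the board and check.

```bash
python3 - <<'E'
from lift import *
import pickle
robot.move_straight([.5556,.0296,.15],vel=.1)
robot.move_straight([.5226,-.3645,.15],vel=.13)
robot.move_straight([.5226,-.3645,.105],vel=.07)
robot.sleep(.3)
print('held',F(6)); s=robot.sense(); print(s['t'],s['opening'],s['tcp_pos'],s['tcp_rot'],abs(s['joint_velocities']).max())
for n in('wrist','side','top'):
    f=robot.grab_frame(n); pickle.dump(f,open(n+'9.pkl','wb')); cv2.imwrite(f'pics/{n}9.png',f['image'][:,:,::-1])
f=robot.grab_frame('side');P=cloud(f).reshape(-1,3)
c=(.5121,-.1194); d=np.hypot(P[:,0]-c[0],P[:,1]-c[1]); p=P[(d<.03)&(P[:,2]>.0625)&(P[:,2]<.074)]; q=P[(d<.012)&(P[:,2]>.082)&(P[:,2]<.1)]
print(len(p),p.mean(0),q.mean(0))
E
```

```text
held (array([ 0.03482552,  0.35549509, -5.2560956 ]), array([0.33790574, 0.29865232, 0.33299952]))
35.6417 0.6195255574223794 [ 0.52263293 -0.36447871  0.10504769] [ 3.13830351e+00  1.18428828e-03 -1.39937642e+00] 0.0016502685138944115
399 [ 0.51046243 -0.11181527  0.06883135] [ 0.51197221 -0.11657613  0.08632383]
```

View pics/side9.png

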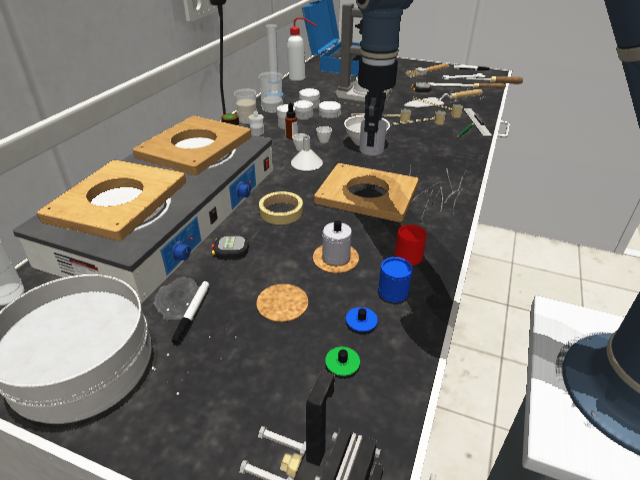

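View pics/wrist9.png

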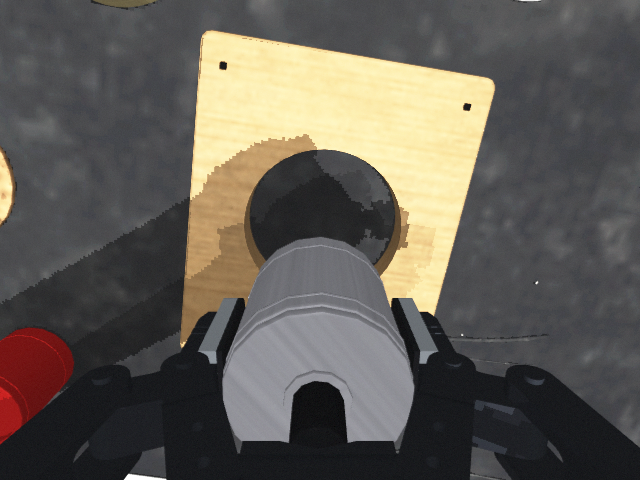

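View pics/top9.png

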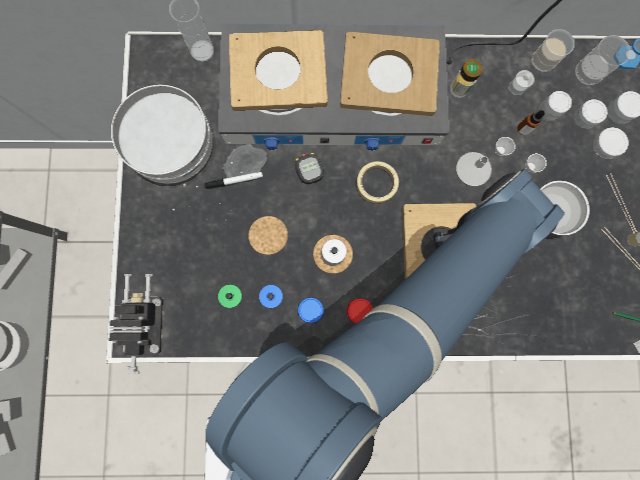

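The heavier pot hangs upright over the hole with its lid on. The lighter pot stands centred on its pad, the board and bystanders are in place, and the arm is still, so I'm handing in.

```bash
python3 - <<'E'
from plant import robot
print(robot.close_job()); s=robot.sense(); print(s['t'],s['wrist_force'],s['tcp_pos'])
E
```

```text
the job is handed in; nothing more can be done
None
the job is handed in; nothing more can be done
```

The job is handed in at about 36 s of the 72 s limit. The interface gives no verdict.

**What I did:** I put the loose lid on the open pot and let go of it, then lifted and held each pot for about a second.
- **Lighter pot:** it read about 2.45 N (0.25 kg) and went back on its own pad.
- **Heavier pot:** it read about 5.3 N (0.55 kg). I left it held over the board's hole, its underside about 11.5 cm above the worktop.

**Last checks:**
- **Lighter pot:** it stood within about 1 mm of its pad's middle. Its lid was level, with flange and knob heights matching a seated lid.
- **Heavier pot:** the grip was steady at 5.26 N with the arm still. Its lid was on and it looked upright in the side and wrist views. Its height comes from the arm's reading and was not measured in an image.
- **Rest of the scene:** the board, stopwatch, tape roll, pen and coloured look-alikes appeared unmoved in the final images.

**What disagreed:** The first grasp of the lid closed on air above the knob, without touching anything. The side and wrist cameras put the fingertips about 41 mm higher than the documented tool frame implies. I used the measured offset for every later grasp, and all of those worked. The side camera's depth points on the lighter pot's lid were 3–8 mm off in y from the wrist view, and were already off before I lifted that pot. I trusted the closer wrist view, taken right after I set it down.

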